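# Set and pin the gap of a bench swell press

### The arm

A 6-joint arm with a two-finger parallel gripper is mounted at the origin on a cart in front of the work surface, level with it; the furniture and walls round the work are solid. World frame = base frame: x ahead of the robot, y to its left, z up, the work surface at z = 0. Lengths are in mm, angles in rad, forces in N, time in s.
With the tool pointing down it reaches from about 400 to 925 mm from the base axis. Payload 12.5 kg.
Tool frame: the origin (TCP) lies at the very end of the fingers, on their centre line; the grasp point (between the pads) lies 19 mm behind it; z points along the fingers, y is the line along which they close (so a half turn about z gives the same grasp; the last joint's range is limited). The gripper opens to 95 mm and grips with 3 to 60 N. Pads are 20 mm wide; open, the fingers measure 119 mm over their backs; the gripper's body (75 mm by 180 mm) begins 59 mm behind the grasp point.
Start: joints at [-1.288, 0.491, 1.559, -0, 1.092, -0.106], TCP at [236.948, -578.362, 214.661] pointing down, gripper open.
Joint ranges: [-3.1, 3.1], [-0.84, 2.19], [0.05, 2.79], [-1.13, 4.28], [0.06, 2.93], [-2.69, 2.69]. Speed limits (rad/s): [2.22, 2.22, 2.79, 3.14, 3.14, 3.14].

### API

Orientations are given as [roll, pitch, yaw] about the fixed x, y, z axes, in that order (R = Rz(yaw) Ry(pitch) Rx(roll)).
In Python, from cell import env, optics, sensors gives the robot as it stands (env), with the cameras (optics) and the readings (sensors).
- The arm moves only by the tool steer_hand, called after "Request:" as name(argument=value, ...) on one line, values as JSON. Schema: {"type":"object","properties":{"segments":{"type":"array","items":{"type":"array","items":{"type":"array","items":{"type":"number"},"minItems":5,"maxItems":5},"minItems":1,"maxItems":5},"minItems":1,"maxItems":1},"only":{"type":"string"},"quiet":{"type":"boolean"},"lines":{"type":"string"}},"required":["segments"],"additionalProperties":false}. segments is a list that holds a single list of rows (three levels of brackets), with 1 to 5 rows, each of 5 numbers: dx, dy, dz in mm, then a turn about the tool's z in rad, then the opening from 0.0 (shut) to 1.0 (fully open); each row is the pose to reach, as a shift and turn from the pose commanded when the call began, along the tool's axes at that moment; what a row does not reach only later rows make up. A row lasts 1/12 s, in which the tool goes at most 41.7 mm and 0.125 rad, less where a joint would pass 70% of its speed; a pose out of reach is approached as far as the arm can. The fingers move at their own pace and stop on an object; the grip force is fixed at half the most. Time passes only in rows, so rows that do not move let the fingers close. The tool returns the time, the measured TCP pose, the force, the opening and the grip force at its end. only (a regular expression) keeps the lines of the reply that match it, lines (a string "A,B") keeps lines A to B, and quiet returns only ok. Input that does not fit is refused with a message, and nothing moves.
- sensors.state(): the state, without advancing time (a new reading comes with each control period).
- optics.read_camera(name): name is "side" or "top" or "wrist"; returns (picture, depth): 384x512x3 uint8, red, green, blue; 384x512 float32, mm along the optical axis (not along the pixel's ray), 0 where there is no reading.
- optics.camera_info(name): a dict with "vertical_fov" (degrees; the focal length in pixels is half the picture's height over the tangent of half this angle, whatever the lens; pixels are square), "cx", "cy" (the principal point, pixels), "origin" and "attitude" of the camera in the world. Camera axes: x right, y down, z forward; pixel columns grow to the right and rows downward; lengths in mm; the calibration is good to about 2 mm. A picture is of the moment at which its call begins: read the wrist's pose just before it. camera_info takes no time and is no camera call; for the wrist camera it gives the pose at the moment of the call.
- env.job_done(): hands the job in; it is judged then, once.
The state is a dict: "t": time; "joints": joint angles; "qvel": joint speeds; "tau": joint torques, N m; "eef_pos": TCP position; "tcp_rot": TCP orientation; "ft_force": force on the tool from outside, world axes, zero at the start; "moment": the same for the moment, N m; "opening": opening from 0.0 (shut) to 1.0 (fully open); "grip_force": force on a finger pad.
Only numpy, scipy, OpenCV 4.12 (cv2) and the standard library are available. Lean on these libraries where they do the work, as an engineer would, in place of code of your own. Each camera call takes 0.05 s, during which the arm holds its last target. There are 200 camera calls.

### The job

Set the screw press for a swelling test: wind its handwheel down (clockwise from above) until the platen seats on the specimen cell and you feel the stop, then back it off a quarter turn, which leaves the specimen its gap and brings the cross hole of the spindle into line with the holes of the two lugs. Lock it there: push the lock pin through lug, spindle and lug until its shoulder is against the lug, and leave it in, without disturbing the other things on the bench.

Things in the scene. Friction and masses are not known exactly. Their poses are not given: they have to be found in the camera images.
- press: bench screw press, grey C-frame fixed on the bench: base 168 x 130 mm, flat arm whose top is 137 mm up. Origin: on the bench under the vertical screw's axis. z up; +x to its column (away from the open front), +y to its left, the line of the pin. The screw goes through the arm; below it hangs a round platen over the steel specimen cell, above it are a square collar and the handwheel.
- handwheel (a joint): angle of handwheel and screw, rad: 0 at the bottom stop (platen hard on the cell, rigid), growing anticlockwise seen from above, rising 12 mm per turn; starts 1.1 to 1.75 turns up; upper limit 13; a quarter turn up is 1.571. Wheel 113 mm across, rim top 39 mm above the collar's middle. Stays where left; about 2 N at the crank handle turns it, and the pin's nose can nudge it a few degrees.
- cross_hole (a point): centre of the screw's square steel collar (36 x 36 x 30 mm high), between the lugs. One 13 mm cross hole goes right through it along this point's x axis. It turns and rises with the screw: 156 mm above the bench at the stop plus 12 mm per turn. At a quarter turn up it is at 159 mm and on one line with the lug holes; half a turn more and it is 6 mm too high for the pin.
- crank_grip (a point): on the axis of the wheel's upright black crank handle (23 mm diameter, 50 mm tall, spins freely, so a gripper leads it round without turning), 22 mm below its top, 50 mm from the screw axis. Height 228 mm at the stop plus 12 mm per turn. With the wheel at angle a it stands at a + 90 degrees from the press's +x, seen from above: left at the stop, in front (-x) a quarter turn up.
- lug_left (a point): mouth of the 13 mm hole in the left of two steel lugs on top of the arm (each 32 mm wide, 14 mm thick, top at 175 mm): centre of the hole on the outer face, 43 mm from the screw axis along the press's +y, 159 mm above the bench
- lug_right (a point): the same on the right lug's outer face, 43 mm along the press's -y; the pin fits from either side
- lock_pin: loose lock pin, 183 mm long, about 0.12 kg, lying on the bench at the left: flat-sided aluminium handle 46 long x 18 wide x 26 mm high, thin stem, 20 mm round shoulder, then a 10 mm steel shaft 96 mm long with a coned nose. Origin: on the handle's underside, under its middle; x along the pin to the nose, y across the 18 mm, z up. The pin's axis is 13 mm above the origin.
- pin_grip (a point): middle of the pin's handle, on the pin's axis
- pin_shoulder (a point): front face of the pin's shoulder on its axis, 64 mm in front of the handle's middle; this face comes against the lug when the pin is home
- pin_tip (a point): tip of the pin's nose, 160 mm in front of the handle's middle; it stands 10 mm out of the other lug when the pin is home
- timer: small white bench timer, 58 x 66 x 20 mm, a bystander; origin under its middle
- wash_bottle: white wash bottle with red cap and bent spout, 66 x 96 x 214 mm, a bystander at the left, farther back; origin under its middle
- petri_dish: clear petri dish, 72 mm across, 14 mm high, a bystander at the left; origin under its middle
- beaker: small clear beaker, 51 x 54 x 66 mm, a bystander to the right of the press; origin under its middle

How it is judged:
By the outcome, as a careful person would: the job done as asked, in the order asked, and still so for the second after the job is handed in, with the robot touching nothing.
It also fails if it takes over 72 s, if anything falls off the work surface, if the arm or the gripper's body presses on something with over 40 N, if the wrist force passes 120 N, or if a joint passes its speed limit or range.

## Working session

There is one attempt and no reset: what is moved stays moved. The work goes in short steps, Python scripts to look and compute and a tool call to move; the robot and the scene stay as the last step left them, time stands still between calls to the robot, and variables do not carry over. Pictures are saved under pics/ and viewed, at most 10 in all, crops included, and the job is handed in when it is done.

```bash
ls; mkdir -p pics; python3 - <<'E'
from cell import env, optics, sensors
import cv2,numpy as np
for n in("top","side"):
    p,d=optics.read_camera(n); i=optics.camera_info(n); print(n,i)
    cv2.imwrite(f"pics/{n}0.png",p[...,::-1]); np.savez(f"pics/{n}0.npz",p=p,d=d)
s=sensors.state();print(s)
E
```

```text
cell.py
pics
top {'vertical_fov': 50.70194798497219, 'cx': 256.74263526124696, 'cy': 188.10781365434593, 'origin': array([ 408.26562366,   -8.90695811, 1437.52944482]), 'attitude': array([-3.05378338, -0.00467302, -1.56197799])}
side {'vertical_fov': 49.89992245385428, 'cx': 255.06015556032114, 'cy': 190.53738509436081, 'origin': array([ 554.64887721, 1167.70690314,  578.9932101 ]), 'attitude': array([-1.9174977 ,  0.0115613 ,  3.13205893])}
{'t': 0.1, 'joints': array([-1.28764097e+00,  4.91440316e-01,  1.55937052e+00, -1.70562450e-06,
        1.09166523e+00, -1.05584525e-01]), 'qvel': array([ 0.00012455, -0.00070416, -0.00238418,  0.00080028,  0.00010457,
        0.00104751]), 'tau': array([ 3.62025989e-03, -6.13621902e+01, -2.58604646e+01,  6.94543286e-02,
        4.70086711e-02, -5.25947780e-05]), 'eef_pos': array([ 236.86324185, -578.16429695,  214.1630059 ]), 'tcp_rot': array([-3.14071401e+00, -9.15966001e-05,  3.88740632e-01]), 'ft_force': array([-0.02181827,  0.1563787 ,  0.55895087]), 'moment': array([-0.02311609,  0.00391609,  0.0544114 ]), 'grip_force': 0.0, 'opening': 0.9972142740580974}
```

View pics/top0.png

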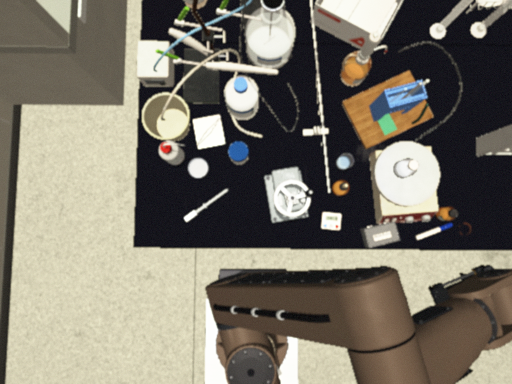

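View pics/side0.png

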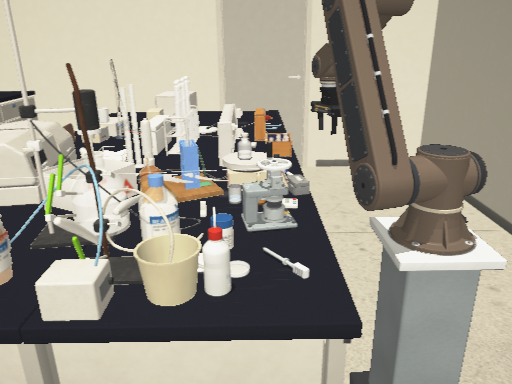

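The top view shows the press at about (288,196) with its wheel at (292,199). The pin has its handle at (191,216) and its nose at (228,190), the dish is at (198,168), the bottle at (170,152) and the timer at (331,221). The side view shows the same things, with the pin between the press and the bottle.

```bash
cat > h.py <<'E'
import numpy as np,cv2
from cell import env, optics, sensors
from scipy.spatial.transform import Rotation as Ro
def cam(n):
    i=optics.camera_info(n); f=192/np.tan(np.radians(i["vertical_fov"])/2)
    return dict(f=f,cx=i["cx"],cy=i["cy"],o=np.array(i["origin"]),R=Ro.from_euler("xyz",i["attitude"]).as_matrix())
def ray(c,u,v): return c["R"]@np.array([(u-c["cx"])/c["f"],(v-c["cy"])/c["f"],1])
def onz(c,u,v,z):
    r=ray(c,u,v); return c["o"]+r*(z-c["o"][2])/r[2]
def proj(c,P):
    q=c["R"].T@(np.array(P,float)-c["o"]); return c["f"]*q[:2]/q[2]+[c["cx"],c["cy"]]
def cloud(c,d):
    v,u=np.mgrid[:384,:512]; P=np.stack([(u-c["cx"])/c["f"]*d,(v-c["cy"])/c["f"]*d,d],-1)
    return P@c["R"].T+c["o"]
def snap(n,name):
    c=cam(n); p,d=optics.read_camera(n); cv2.imwrite(f"pics/{name}.png",p[...,::-1]); np.savez(f"pics/{name}.npz",p=p,d=d,**c); return c,p,d
def tool(dst):  # world shift -> tool axes
    s=sensors.state(); R=Ro.from_euler("xyz",s["tcp_rot"]).as_matrix(); return R.T@(np.array(dst,float)-s["eef_pos"])
E
python3 - <<'E'
from h import *
c=cam("top")
for n,u,v,z in [("wheel",292,199,210),("pinh",191,216,20),("nose",228,190,13),("dish",198,168,14),("timer",331,221,20),("bottle",168,150,200),("beaker",345,161,60),("bottle2",340,187,60)]: print(n,onz(c,u,v,z).round())
w=cam("wrist"); s=sensors.state(); R=Ro.from_euler("xyz",s["tcp_rot"]).as_matrix()
print(R.round(2).tolist(), (R.T@(w["o"]-s["eef_pos"])).round(1),(R.T@w["R"]).round(3),w["f"])
E
```

```text
wheel [ 484. -121.  210.]
pinh [433. 214.  20.]
nose [526.  87.  13.]
dish [603. 194.  14.]
timer [ 420. -275.   20.]
bottle [633. 261. 200.]
beaker [ 626. -317.   60.]
bottle2 [ 536. -299.   60.]
[[0.93, 0.38, -0.0], [0.38, -0.93, 0.0], [0.0, -0.0, -1.0]] [  77.8   -0.4 -171.1] [[ 0.    -0.961 -0.277]
 [ 1.     0.     0.   ]
 [-0.    -0.277  0.961]] 320.1722001292214
```

Request:
steer_hand(segments=[[[28,-25,-14,0,1],[56,-50,-28,0,1],[84,-75,-42,0,1],[112,-100,-56,0,1],[140,-125,-70,0,1]]])

```text
t: 0.52
eef_pos: [319.4, -407.9, 285.0]
tcp_rot: [-3.141, 0.0, 0.388]
ft_force: [0.6, 0.8, -0.3]
opening: 0.997
grip_force: 0.0
```

Request:
steer_hand(segments=[[[28,-25,-14,0,1],[56,-50,-28,0,1],[84,-75,-42,0,1],[112,-100,-56,0,1],[140,-125,-70,0,1]]])

```text
t: 0.93
eef_pos: [401.5, -239.0, 355.2]
tcp_rot: [-3.142, 0.0, 0.389]
ft_force: [0.8, -0.4, 0.3]
opening: 1.003
grip_force: 0.0
```

Request:
steer_hand(segments=[[[28,-25,-14,0,1],[56,-50,-28,0,1],[84,-75,-42,0,1],[112,-96,-46,0,1],[112,-96,-46,0,1]]])

```text
t: 1.35
eef_pos: [470.5, -105.4, 401.7]
tcp_rot: [3.141, -0.002, 0.393]
ft_force: [0.0, 0.0, 0.6]
opening: 0.998
grip_force: 0.0
```

```bash
python3 - <<'E'
from h import *
snap("wrist","w1"); print(sensors.state()["eef_pos"],sensors.state()["t"])
E
```

```text
[ 469.37618667 -107.29654882  400.76860268] 1.4
```

View pics/w1.png

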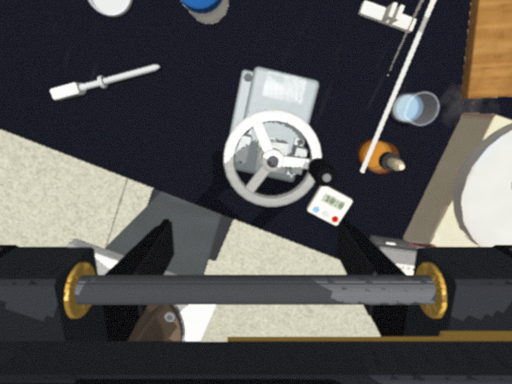

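The wrist view shows the wheel centred at about (272,160), the black crank at (320,172), the press column at the top of its base at (285,90), and the pin from (52,92) to (158,68) with its nose to the right.

```bash
python3 - <<'E'
from h import *
z=np.load("pics/w1.npz"); c={k:z[k] for k in("f","cx","cy","o","R")}; p=z["p"].astype(int); P=cloud(c,z["d"])
xy=P[...,:2]; Z=P[...,2]; near=(np.hypot(xy[...,0]-490,xy[...,1]+120)<130)&(z["d"]>0)&(np.mgrid[:384,:512][0]<235)
print(np.histogram(Z[near],bins=np.arange(-10,300,10)))
# wheel rim plane, circle fit
m=near&(Z>195)&(Z<225)&(p.min(-1)>150); print("wheel",m.sum(),np.median(Z[m]))
q=P[m]; hull=cv2.convexHull(q[:,:2].astype(np.float32)); 
(cx,cy),r=cv2.minEnclosingCircle(q[:,:2].astype(np.float32)); print(cx,cy,r)
e=cv2.fitEllipse(hull);print(e)
k=near&(Z>245); print("crank",k.sum(),np.median(P[k],0) if k.any() else 0, P[k].min(0),P[k].max(0))
for lo,hi in((3,30),(125,142),(165,182)):
  b=near&(Z>lo)&(Z<hi)
  if b.sum()>10: print(lo,b.sum(),np.median(Z[b]),cv2.minAreaRect(xy[b].astype(np.float32)))
# bench/pin
b=(Z>4)&(Z<40)&(z["d"]>0)&(np.hypot(xy[...,0]-480,xy[...,1]-150)<110); n,l,s,ce=cv2.connectedComponentsWithStats(b.astype(np.uint8))
print(s.tolist())
for i in range(1,n):
  if s[i,4]>200:
    t=l==i; print(i,cv2.minAreaRect(xy[t].astype(np.float32)),np.percentile(Z[t],[5,50,95]))
E
```

```text
(array([ 776, 6154,  513,  149,    0,    0,    0,    0,    0,    0,    0,
          0,    0,    0, 3955,  237,  113,   89,  482,   78,  245,  266,
       3683,   86,   51,   50,   60,  273,  136,    0]), array([-10,   0,  10,  20,  30,  40,  50,  60,  70,  80,  90, 100, 110,
       120, 130, 140, 150, 160, 170, 180, 190, 200, 210, 220, 230, 240,
       250, 260, 270, 280, 290]))
wheel 3588 213.78818116359275
486.9405822753906 -119.21763610839844 55.67707443237305
((487.1373291015625, -119.260986328125), (109.54520416259766, 110.67862701416016), 176.35626220703125)
crank 1002 [ 497.9459574  -150.20126668  402.99669301] [ 454.33649269 -176.96244502  245.46013464] [510.69346348 -50.23549572 424.53457398]
3 918 18.274275204013747 ((498.7884826660156, -117.59307861328125), (238.05154418945312, 252.6210174560547), 32.67478561401367)
125 4039 138.02668251507293 ((517.032470703125, -114.27783966064453), (140.42251586914062, 88.04952239990234), 10.154525756835938)
165 517 176.10752587560933 ((487.5281982421875, -119.23985290527344), (35.903648376464844, 85.78627014160156), 9.877127647399902)

[... 317 characters left out ...]
, 1, 1, 1], [132, 66, 1, 1, 1], [76, 68, 1, 1, 1], [169, 68, 1, 1, 1], [78, 74, 1, 1, 1], [154, 74, 1, 1, 1], [166, 76, 1, 1, 1], [164, 78, 1, 1, 1], [149, 81, 1, 1, 1], [139, 83, 1, 1, 1], [123, 91, 1, 1, 1], [91, 93, 1, 1, 1], [135, 92, 1, 1, 1], [102, 97, 1, 1, 1], [69, 102, 1, 1, 1], [127, 117, 1, 1, 1], [121, 123, 1, 1, 1], [152, 123, 1, 1, 1], [151, 130, 1, 1, 1], [158, 131, 1, 1, 1], [154, 133, 1, 1, 1]]
1 ((575.9302978515625, 185.46351623535156), (15.009852409362793, 50.8991813659668), 18.081457138061523) [ 8.51864295 15.19504887 16.84728495]
14 ((473.06744384765625, 162.1006622314453), (19.420909881591797, 182.21881103515625), 36.73120880126953) [14.09067704 19.20484112 27.66106934]
```

```bash
python3 - <<'E'
from h import *
z=np.load("pics/w1.npz"); c={k:z[k] for k in("f","cx","cy","o","R")}; p=z["p"].astype(int); P=cloud(c,z["d"]); Z=P[...,2]
v,u=np.mgrid[:384,:512]
k=(Z>255)&(Z<285)&(v<235)&(abs(u-320)<30)&(z["d"]>0)
print(k.sum(),np.percentile(Z[k],[5,25,50,75,95]),u[k].min(),u[k].max(),v[k].min(),v[k].max())
t=k&(Z>np.percentile(Z[k],60)-4); print(P[t].min(0),P[t].max(0))
(x,y),r=cv2.minEnclosingCircle(P[t][:,:2].astype(np.float32)); print("crank top",x,y,r)
C=np.array([487.3,-119.2]); d=np.array([x,y])-C; print(np.hypot(*d),np.degrees(np.arctan2(d[1],d[0]))-10, (213-195)/12)
# pin detail
for lo,hi in((21,34),(8,21)):
  b=(Z>lo)&(Z<hi)&(v>60)&(v<102)&(u>45)&(u<162)
  print(lo,b.sum(),cv2.minAreaRect(P[b][:,:2].astype(np.float32)),P[b].min(0),P[b].max(0))
E
```

```text
440 [258.41074368 266.19794618 269.2354542  270.1968172  271.6634967 ] 312 335 163 186
[ 489.76316852 -176.96244502  265.710649  ] [ 509.76881839 -157.38745835  273.34463945]
crank top 499.6716003417969 -167.2879638671875 10.330888748168945
49.653889715802514 -85.572383105132 1.5
21 381 ((467.39556884765625, 167.15902709960938), (18.775781631469727, 167.31787109375), 35.288516998291016) [413.02389866 101.96483597  21.06198449] [520.09466857 238.25764756  29.1699081 ]
8 585 ((474.9577941894531, 159.49343872070312), (19.369230270385742, 175.75596618652344), 36.419532775878906) [415.35401606  88.63014215   8.46549442] [528.99530295 224.72536863  20.95764119]
```

Request:
steer_hand(segments=[[[0,20,30,-0.12,0.5],[2,40,60,-0.24,0.5],[3,55,80,-0.36,0.5],[3,68,95,-0.48,0.5],[3,68,100,-0.6,0.5]]], quiet=true)

```text
ok
```

Request:
steer_hand(segments=[[[0,0,0,-0.12,0.5],[0,0,0,-0.24,0.5],[0,0,0,-0.36,0.5],[0,0,0,-0.48,0.5],[0,0,0,-0.6,0.5]]])

```text
t: 2.23
eef_pos: [496.3, -172.4, 300.1]
tcp_rot: [-3.14, -0.0, 1.594]
ft_force: [-0.9, -0.1, 0.1]
opening: 0.502
grip_force: 0.0
```

Request:
steer_hand(segments=[[[0,0,0,-0.1,0.5],[0,0,0,-0.155,0.5],[0,0,0,-0.155,0.5]]])

```text
t: 2.48
eef_pos: [496.4, -172.3, 300.1]
tcp_rot: [-3.141, -0.0, 1.745]
ft_force: [-0.5, -0.1, 0.0]
opening: 0.498
grip_force: 0.0
```

```bash
python3 - <<'E'
from h import *
print(tool([499.7,-167.3,228]),sensors.state()["joints"])
E
```

```text
[ 4.28129205  4.22549825 72.14693019] [-4.59664800e-01  2.67125502e-01  1.67875313e+00 -3.00248351e-04
  1.19670779e+00 -6.33995851e-01]
```

Request:
steer_hand(segments=[[[4,4,20,0,0.5],[4,4,45,0,0.5],[4,4,72,0,0.5],[4,4,72,0,0],[4,4,72,0,0]]])

```text
t: 2.9
eef_pos: [499.8, -167.1, 228.2]
tcp_rot: [-3.139, -0.001, 1.742]
ft_force: [0.0, 0.4, 0.7]
opening: 0.41
grip_force: 0.0
```

Request:
steer_hand(segments=[[[0,0,0,0,0],[0,0,0,0,0],[0,0,0,0,0]]])

```text
t: 3.15
eef_pos: [500.7, -167.2, 230.1]
tcp_rot: [3.14, 0.002, 1.743]
ft_force: [-1.0, -1.4, 4.3]
opening: 0.233
grip_force: 30.0
```

```bash
python3 - <<'E'
from h import *
# circle in tool axes: tool x = press +y, tool y = press +x (z down)
s=sensors.state(); print(s["tcp_rot"],s["moment"])
p0=np.array([499.7,-167.3]);C=np.array([487.3,-119.2]); a0=np.degrees(np.arctan2(*(p0-C)[::-1]))-10
e=s["eef_pos"][:2]-C; print(a0, np.hypot(*e),np.degrees(np.arctan2(e[1],e[0]))-10)
E
```

```text
[3.13990269e+00 1.62567040e-03 1.74339182e+00] [-0.22051892  0.06713573 -0.03319301]
-85.54411721309638 49.81273072837661 -84.41271418404432
```

Request:
steer_hand(segments=[[[4.5,-25.5,1,0,0],[21.1,-45.3,2,0,0],[45.5,-54.2,3,0,0],[70.9,-49.7,4,0,0],[90.8,-33,5,0,0]]])

```text
t: 3.57
eef_pos: [450.9, -82.6, 225.1]
tcp_rot: [3.14, 0.002, 1.742]
ft_force: [7.0, -10.9, -13.3]
opening: 0.236
grip_force: 30.0
```

```bash
python3 - <<'E'
from h import *
s=sensors.state();e=s["eef_pos"][:2]-[487.3,-119.2]; print(np.hypot(*e),np.degrees(np.arctan2(e[1],e[0]))-10)
E
```

```text
51.604645126427144 124.83241926572848
```

Request:
steer_hand(segments=[[[8.8,24.3,1,0,0],[4.4,49.8,2,0,0],[-12.3,69.6,3,0,0],[-36.6,78.5,4,0,0],[-62.1,74,5,0,0]]])

```text
t: 3.98
eef_pos: [536.7, -131.5, 219.7]
tcp_rot: [-3.14, -0.0, 1.746]
ft_force: [-13.0, 5.0, 6.3]
opening: 0.234
grip_force: 30.0
```

Request:
steer_hand(segments=[[[-19.8,-16.6,1,0,0],[-28.7,-41,2,0,0],[-24.2,-66.5,3,0,0],[-7.6,-86.3,4,0,0],[16.8,-95.1,5,0,0]]])

```text
t: 4.4
eef_pos: [438.2, -133.0, 215.3]
tcp_rot: [3.139, 0.003, 1.741]
ft_force: [4.2, -0.2, -3.6]
opening: 0.233
grip_force: 30.0
```

```bash
python3 - <<'E'
from h import *
s=sensors.state();e=s["eef_pos"][:2]-[487.3,-119.2]; print(np.hypot(*e),np.degrees(np.arctan2(e[1],e[0]))-10)
E
```

```text
51.02795453388534 -174.35741892311322
```

Now the last part: up to 10° short of the stop, then fine steps.

Request:
steer_hand(segments=[[[25.5,4.5,1,0,0],[45.3,21.1,2,0,0],[51.3,32.7,2.5,0,0],[53.6,41.1,2.8,0,0],[53.6,41.1,2.8,0,0]]])

```text
t: 4.82
eef_pos: [472.9, -70.9, 212.1]
tcp_rot: [3.138, 0.001, 1.745]
ft_force: [1.3, 5.7, 15.1]
opening: 0.233
grip_force: 30.0
```

Request:
steer_hand(segments=[[[0.6,4.3,0.2,0,0],[0.6,4.3,0.2,0,0]]])

```text
t: 4.98
eef_pos: [476.4, -70.1, 212.0]
tcp_rot: [3.139, 0.0, 1.744]
ft_force: [0.0, 4.2, 13.8]
opening: 0.236
grip_force: 30.0
```

Request:
steer_hand(segments=[[[0.2,3,0.1,0,0],[0.2,3,0.1,0,0]]])

```text
t: 5.15
eef_pos: [478.2, -69.5, 211.8]
tcp_rot: [3.141, -0.0, 1.744]
ft_force: [-4.7, 2.3, 16.8]
opening: 0.236
grip_force: 30.0
```

```bash
python3 - <<'E'
from h import *
s=sensors.state();e=s["eef_pos"][:2]-[487.3,-119.2]; print(np.hypot(*e),np.degrees(np.arctan2(e[1],e[0]))-10)
E
```

```text
50.543494171958024 90.33914259931402
```

Request:
steer_hand(segments=[[[0,2,0,0,0],[0,2,0,0,0]]])

```text
t: 5.32
eef_pos: [479.0, -69.2, 211.8]
tcp_rot: [-3.14, -0.001, 1.744]
ft_force: [-11.7, 1.3, 19.2]
opening: 0.235
grip_force: 30.0
```

Request:
steer_hand(segments=[[[0,2,0,0,0],[0,2,0,0,0]]])

```text
t: 5.48
eef_pos: [479.8, -68.9, 211.7]
tcp_rot: [-3.137, -0.001, 1.744]
ft_force: [-17.6, -0.1, 22.4]
opening: 0.237
grip_force: 30.1
```

Request:
steer_hand(segments=[[[0,3,0,0,0],[0,3,0,0,0]]])

```text
t: 5.65
eef_pos: [481.0, -68.4, 211.5]
tcp_rot: [-3.133, -0.002, 1.745]
ft_force: [-26.5, -1.4, 29.1]
opening: 0.233
grip_force: 30.2
```

Request:
steer_hand(segments=[[[0,0,0,0,0]]])

```text
t: 5.73
eef_pos: [480.9, -68.4, 211.5]
tcp_rot: [-3.133, -0.002, 1.745]
ft_force: [-26.4, -1.6, 27.5]
opening: 0.238
grip_force: 30.1
```

```bash
python3 - <<'E'
from h import *
s=sensors.state();e=s["eef_pos"][:2]-[487.3,-119.2]; print(np.hypot(*e),np.degrees(np.arctan2(e[1],e[0]))-10)
E
```

```text
51.157061873194465 87.13346807044366
```

Stop felt: force rises to 26 N at the stop angle. Now back off a quarter turn.

Request:
steer_hand(segments=[[[0,-5.6,0,0,0],[-6.7,-30.6,-1,0,0],[-25,-48.9,-2,0,0],[-50,-55.6,-3,0,0],[-50,-55.6,-3,0,0]]])

```text
t: 6.15
eef_pos: [438.3, -130.3, 215.0]
tcp_rot: [3.141, 0.002, 1.743]
ft_force: [-10.8, -2.4, 20.1]
opening: 0.239
grip_force: 30.0
```

Request:
steer_hand(segments=[[[0,0,0,0,0]]])

```text
t: 6.23
eef_pos: [438.0, -129.0, 215.0]
tcp_rot: [-3.141, 0.001, 1.743]
ft_force: [-10.3, -2.7, 20.1]
opening: 0.234
grip_force: 30.0
```

```bash
python3 - <<'E'
from h import *
s=sensors.state();e=s["eef_pos"][:2]-[487.3,-119.2]; print(np.hypot(*e),np.degrees(np.arctan2(e[1],e[0]))-10)
E
```

```text
50.27696034629871 -178.7624521960954
```

Request:
steer_hand(segments=[[[0,0,0,0,0.5],[0,0,0,0,0.5],[0,0,0,0,0.5],[0,0,-30,0,0.5],[0,0,-70,0,0.5]]])

```text
t: 6.65
eef_pos: [437.4, -126.6, 282.2]
tcp_rot: [-3.137, -0.004, 1.744]
ft_force: [2.6, -1.4, 0.1]
opening: 0.487
grip_force: 0.0
```

Request:
steer_hand(segments=[[[20,10,-35,0,0.5],[40,20,-65,0,0.5],[60,30,-95,0,0.5],[60,30,-120,0,0.5],[60,30,-120,0,0.5]]])

```text
t: 7.07
eef_pos: [458.8, -61.9, 408.0]
tcp_rot: [3.135, 0.003, 1.746]
ft_force: [0.2, -0.6, -0.7]
opening: 0.497
grip_force: 0.0
```

```bash
python3 - <<'E'
from h import *
sensors.state(); snap("wrist","w2")
E
```

```text
(no output)
```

View pics/w2.png

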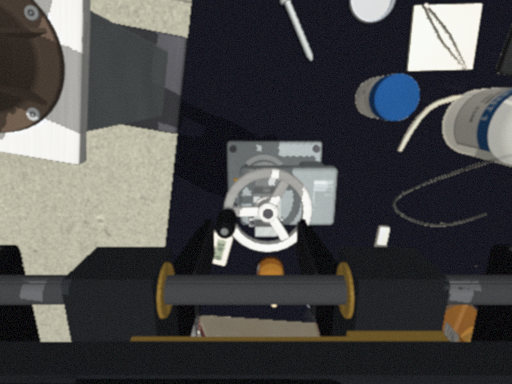

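The press seen from its left: wheel centre (268,212), crank now in front at (226,222), pin at the top centre with its nose at (310,58).

```bash
python3 - <<'E'
from h import *
z=np.load("pics/w2.npz"); c={k:z[k] for k in("f","cx","cy","o","R")}; p=z["p"].astype(int); P=cloud(c,z["d"]); Z=P[...,2]
v,u=np.mgrid[:384,:512]
k=(Z>235)&(Z<275)&(abs(v-220)<22)&(abs(u-226)<18)&(z["d"]>0); print(k.sum(),np.percentile(Z[k],[5,25,50,75,95]))
t=k&(Z>np.median(Z[k])-5)
(x,y),r=cv2.minEnclosingCircle(P[t][:,:2].astype(np.float32)); print("crank",x,y,r,np.median(P[t],0))
m=(Z>192)&(Z<206)&(p.min(-1)>140)&(abs(v-210)<55)&(abs(u-268)<55); q=P[m][:,:2].astype(np.float32)
print(m.sum(),np.median(Z[m])); C,r=cv2.minEnclosingCircle(q); print(C,r, cv2.fitEllipse(cv2.convexHull(q)))
for C in (C,(487.3,-119.2)):
  print(np.hypot(x-C[0],y-C[1]),np.degrees(np.arctan2(y-C[1],x-C[0]))-10)
b=(Z>165)&(Z<180)&(abs(v-210)<60)&(abs(u-268)<60); print(b.sum(),np.median(Z[b]),cv2.minAreaRect(P[b][:,:2].astype(np.float32)))
b=(Z>125)&(Z<142)&(abs(v-200)<70)&(abs(u-268)<80); print(b.sum(),np.median(Z[b]),cv2.minAreaRect(P[b][:,:2].astype(np.float32)))
E
```

```text
384 [238.20641692 248.39719378 253.71264282 254.91774054 256.39205235]
crank 436.70489501953125 -129.17303466796875 10.73514175415039 [ 436.84854366 -127.8654329   254.4897079 ]
2571 198.64909451234604
(486.230224609375, -120.09485626220703) 55.98798751831055 ((486.44000244140625, -119.7976303100586), (110.22269439697266, 111.1091537475586), 10.14609432220459)
50.350487526433064 -179.61278233027215
51.568653933112905 -178.84911724652005
609 175.80131810221843 ((485.72894287109375, -122.62635803222656), (35.04997634887695, 82.92945098876953), 11.050765991210938)
3022 137.97722811819622 ((517.1325073242188, -113.85244750976562), (140.30084228515625, 86.73665618896484), 9.907339096069336)
```

Request:
steer_hand(segments=[[[37,3,16,0,0.5],[74,6,32,0,0.5],[111,9,48,0,0.5],[148,12,64,0,0.5],[185,15,80,0,0.5]]], quiet=true)

```text
ok
```

Request:
steer_hand(segments=[[[25,2,27,-0.12,0.5],[50,4,54,-0.24,0.5],[75,6,80,-0.36,0.5],[95,7,108,-0.46,0.5],[95,7,108,-0.466,0.5]]])

```text
t: 7.95
eef_pos: [428.3, 218.3, 210.1]
tcp_rot: [-3.134, -0.003, 2.218]
ft_force: [0.5, 0.1, -1.1]
opening: 0.5
grip_force: 0.0
```

```bash
python3 - <<'E'
from h import *
sensors.state(); c,p,d=snap("wrist","w3")
P=cloud(c,d); Z=P[...,2]; v,u=np.mgrid[:384,:512]; D=np.hypot(P[...,0]-473,P[...,1]-162)
b=(Z>6)&(Z<35)&(d>0)&(D<105)
n,l,s,ce=cv2.connectedComponentsWithStats(b.astype(np.uint8))
for i in range(1,n):
  if s[i,4]>150:
    t=l==i; print(s[i],cv2.minAreaRect(P[t][:,:2].astype(np.float32)),np.percentile(Z[t],[5,50,95]))
print(sensors.state()["eef_pos"],sensors.state()["tcp_rot"])
E
```

```text
[ 250  151   18  124 1406] ((466.05718994140625, 171.53118896484375), (19.59147071838379, 158.48379516601562), 36.91718673706055) [15.04390762 20.31704333 27.97552267]
[429.35913331 217.39059285 212.46987417] [-3.13541054e+00 -2.00216914e-03  2.21275835e+00]
```

View pics/w3.png

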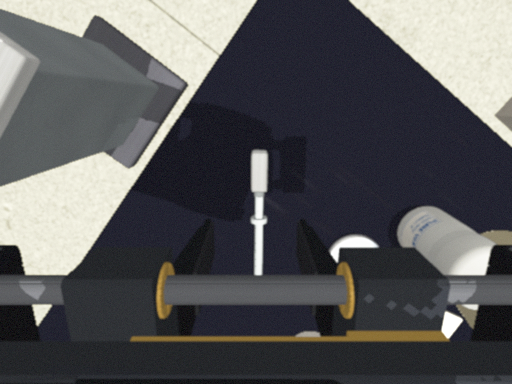

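The pin runs nearly straight down the image: handle at (259,171), shoulder at (259,219), nose hidden behind the gripper.

```bash
python3 - <<'E'
from h import *
z=np.load("pics/w3.npz"); c={k:z[k] for k in("f","cx","cy","o","R")}; p=z["p"].astype(int)
v,u=np.mgrid[:384,:512]
m=((p.min(-1)>90)&(v>140)&(v<275)&(abs(u-259)<14)).astype(np.uint8)
h=m.copy(); h[193:]=0
ys,xs=np.nonzero(h); print("handle px",xs.min(),xs.max(),ys.min(),ys.max())
s=m.copy(); s[:225]=0; 
cen=lambda M:[np.nonzero(M)[1].mean(),np.nonzero(M)[0].mean()]
hc=cen(h*(v<190)); H=onz(c,(xs.min()+xs.max())/2,(ys.min()+190)/2,24)
E1=onz(c,hc[0],ys.min(),13); E2=onz(c,hc[0],190,26)
rows=[r for r in range(226,272)]; L=np.array([[np.nonzero(m[r])[0].mean(),r] for r in rows if m[r].any()])
a=onz(c,*L[0],13); b=onz(c,*L[-1],13); hm=onz(c,hc[0],171,20)
print("shaft",a,b,np.degrees(np.arctan2(*(b-a)[:2][::-1])),"handle",H,hm,E1,E2,np.degrees(np.arctan2(*(b-hm)[:2][::-1])))
sh=m[210:228].sum(1); print(sh.tolist(),[int(m[r].sum()) for r in range(145,200,3)])
r=np.argmax(sh)+210; print("shoulder",onz(c,np.nonzero(m[r])[0].mean(),r,13))
s=sensors.state(); print(s["eef_pos"],s["tcp_rot"])
E
```

```text
handle px 251 267 150 192
shaft [475.100454   160.60714457  13.        ] [512.34590559 110.54503626  13.        ] -53.35131021544649 handle [431.22590501 219.23054649  24.        ] [432.45326101 217.57205601  20.        ] [418.38244894 236.10609671  13.        ] [445.21673075 200.76199878  26.        ] -53.259700806177435
[10, 10, 10, 10, 10, 11, 14, 16, 16, 18, 18, 17, 16, 16, 12, 10, 10, 10] [0, 0, 15, 17, 17, 17, 17, 17, 17, 17, 17, 17, 17, 17, 17, 16, 10, 10, 9]
shoulder [469.50565135 167.96709461  13.        ]
[429.35913331 217.39059285 212.46987417] [-3.13541054e+00 -2.00216914e-03  2.21275835e+00]
```

Request:
steer_hand(segments=[[[-2,2.6,35,0,0.5],[-2,2.6,75,0,0.5],[-2,2.6,115,0,0.5],[-2,2.6,150,0,0.5],[-2,2.6,180,0,0.5]]])

```text
t: 8.42
eef_pos: [434.5, 215.7, 34.1]
tcp_rot: [-3.141, 0.0, 2.206]
ft_force: [-0.1, -0.4, 0.5]
opening: 0.499
grip_force: 0.0
```

```bash
python3 - <<'E'
from h import *
optics.camera_info("wrist"); c,p,d=snap("wrist","w4"); print(tool([432.7,217.3,4]),sensors.state()["tcp_rot"])
P=cloud(c,d)
E
```

```text
[ 1.84172996  1.37294398 25.95712904] [-3.13563918e+00 -1.75313645e-03  2.20625634e+00]
```

View pics/w4.png

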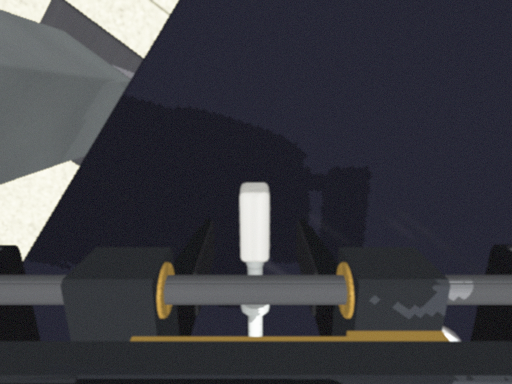

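The handle lies centred between the fingers at column 255, rows 183-262, so I can lower and grip.

Request:
steer_hand(segments=[[[2,1,13,0,0.5],[2,1,24,0,0.5],[2,1,26,0,0.5],[2,1,26,0,0],[2,1,26,0,0]]])

```text
t: 8.88
eef_pos: [434.5, 218.8, 10.7]
tcp_rot: [3.14, 0.0, 2.209]
ft_force: [0.8, -0.1, -0.1]
opening: 0.411
grip_force: 0.0
```

Request:
steer_hand(segments=[[[0,0,0,0,0],[0,0,0,0,0],[0,0,0,0,0],[0,0,0,0,0]]])

```text
t: 9.22
eef_pos: [433.9, 219.1, 10.1]
tcp_rot: [3.141, 0.0, 2.21]
ft_force: [-1.3, -1.8, 7.4]
opening: 0.188
grip_force: 30.0
```

```bash
python3 - <<'E'
from h import *
s=sensors.state(); print(s["eef_pos"],s["tcp_rot"],s["moment"],s["opening"]*95)
E
```

```text
[433.94983203 219.05602248  10.0832732 ] [3.14114539e+00 2.94505838e-04 2.20982081e+00] [-0.25277185  0.05056813  0.01943357] 17.831603897722083
```

Request:
steer_hand(segments=[[[0,0,0,0,0.4],[0,0,0,0,0.4],[1,-1,4,0,0.4],[1,-1,7,0,0.4],[1,-1,7,0,0.4]]])

```text
t: 9.63
eef_pos: [432.1, 219.2, 1.8]
tcp_rot: [-3.141, -0.0, 2.21]
ft_force: [-0.2, 0.1, 0.2]
opening: 0.39
grip_force: 0.0
```

Request:
steer_hand(segments=[[[0,0,0,0,0],[0,0,0,0,0],[0,0,0,0,0],[0,0,0,0,0],[0,0,0,0,0]]])

```text
t: 10.05
eef_pos: [432.5, 219.3, 2.5]
tcp_rot: [3.141, 0.0, 2.21]
ft_force: [0.0, 0.2, -0.6]
opening: 0.187
grip_force: 30.0
```

```bash
python3 - <<'E'
from h import *
s=sensors.state(); print(s["eef_pos"],s["tcp_rot"],s["moment"],s["opening"]*95)
E
```

```text
[432.50108941 219.29243389   2.52658845] [3.14147711e+00 1.29349395e-04 2.20977342e+00] [ 0.03096836 -0.2160305  -0.00588409] 17.723784166522318
```

Request:
steer_hand(segments=[[[0,0,-20,0,0],[0,0,-60,0,0],[0,0,-100,0.1,0],[0,0,-140,0.22,0],[0,0,-146,0.34,0]]])

```text
t: 10.47
eef_pos: [434.1, 220.0, 154.1]
tcp_rot: [3.134, -0.0, 1.864]
ft_force: [0.3, 0.5, -1.4]
opening: 0.191
grip_force: 30.0
```

Request:
steer_hand(segments=[[[0,0,0,0.12,0],[0,0,0,0.125,0],[0,0,0,0.125,0]]])

```text
t: 10.72
eef_pos: [432.2, 219.2, 148.4]
tcp_rot: [-3.141, 0.0, 1.748]
ft_force: [-0.1, -1.1, -1.7]
opening: 0.187
grip_force: 30.0
```

```bash
python3 - <<'E'
from h import *
s=sensors.state(); print(tool([447.3,105,148.5]),s["moment"],s["opening"]*95)
E
```

```text
[-1.15047777e+02 -5.23684526e+00 -1.05960164e-01] [-0.00339232 -0.06138474 -0.00040189] 17.772342212920215
```

Request:
steer_hand(segments=[[[-25,-1,0,0,0],[-60,-3,0,0,0],[-95,-5,0,0,0],[-115,-5,0,0,0],[-115,-5,0,0,0]]])

```text
t: 11.13
eef_pos: [447.6, 102.3, 147.8]
tcp_rot: [-3.14, 0.0, 1.746]
ft_force: [-0.2, -0.9, -0.7]
opening: 0.188
grip_force: 30.0
```

```bash
python3 - <<'E'
from h import *
sensors.state(); a=snap("top","t5"); b=snap("side","s5"); s=sensors.state(); print(s["eef_pos"],s["tcp_rot"])
A=a[1][150:240,200:340,::-1]; B=b[1][130:230,210:350,::-1]
cv2.imwrite("pics/c5.png",np.vstack([cv2.resize(A,(560,280) if 0 else (466,300),interpolation=cv2.INTER_CUBIC),cv2.resize(B,(466,300) if 0 else (466,300),interpolation=cv2.INTER_CUBIC)]))
E
```

```text
[447.26005945 104.65036264 147.92167184] [-3.14021071e+00 -1.48446262e-04  1.74582154e+00]
```

View pics/c5.png

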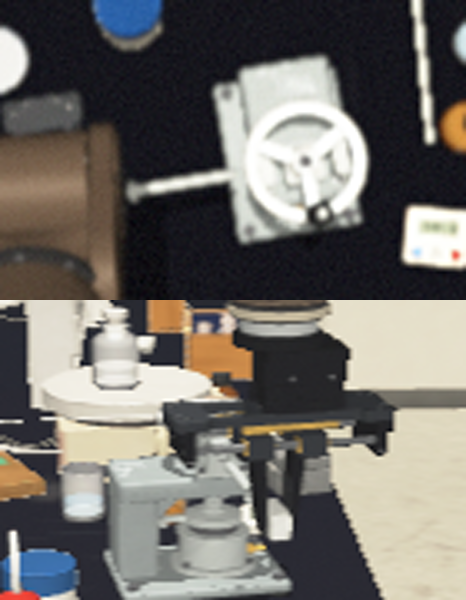

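The top crop shows the shoulder at crop (133,191) and the shaft running to the press edge at about (228,178), pointing at the wheel's middle. The side crop shows the pin held in the gripper with its nose close to the left lug.

```bash
python3 - <<'E'
from h import *
z=np.load("pics/t5.npz"); c={k:z[k] for k in("f","cx","cy","o","R")}; p=z["p"].astype(float).sum(-1); P=cloud(c,z["d"])
L=[]
for u in range(244,267):
  col=p[198:214,u]-120; col[col<40]=0; r=np.arange(198,214); L.append([u,(col*r).sum()/max(col.sum(),1),col.max()])
L=np.array(L); print(L.round(1).tolist())
g=L[(L[:,2]>150)&(L[:,0]<266)]; W=np.array([onz(c,u,v,159) for u,v,_ in g]); 
k,b=np.polyfit(W[:,1],W[:,0],1); print("slope deg",np.degrees(np.arctan(k)),"x at y=-77.2",k*-77.2+b,"x at -119.5",k*-119.5+b)
z0=np.load("pics/top0.npz"); 
d=z["d"];Z=P[...,2]; V,U=np.mgrid[:384,:512]; roi=(abs(U-290)<35)&(abs(V-196)<40)
w=roi&(Z>185)&(Z<215)&(z["p"].min(-1)>130); print("wheel",w.sum(),cv2.minEnclosingCircle(P[w][:,:2].astype(np.float32)),np.median(Z[w]))
a=roi&(Z>125)&(Z<150);print("arm",a.sum(),np.median(Z[a]),cv2.minAreaRect(P[a][:,:2].astype(np.float32)))
cr=roi&(Z>235)&(Z<275); print("crank",cr.sum(),P[cr].mean(0))
# side view shaft
z=np.load("pics/s5.npz"); print(proj({k:z[k] for k in("f","cx","cy","o","R")},[479.4,-77.2,159]),proj({k:z[k] for k in("f","cx","cy","o","R")},[447.3-17*1.6+0,105,159]))
c={k:z[k] for k in("f","cx","cy","o","R")}; n=np.array([np.sin(.1745),-np.cos(.1745),0])
for s in(0,64,160,185): print(s,proj(c,np.array([447.3,104.8,159])+n*s))
cv2.imwrite("pics/c6.png",cv2.resize(z["p"][150:230,250:320,::-1],(560,640)[:1]+(600,),interpolation=cv2.INTER_CUBIC))
E
```

```text
[[244.0, 206.0, 473.0], [245.0, 205.9, 581.0], [246.0, 205.7, 601.0], [247.0, 205.6, 598.0], [248.0, 205.5, 587.0], [249.0, 205.3, 580.0], [250.0, 205.1, 582.0], [251.0, 204.9, 594.0], [252.0, 204.7, 590.0], [253.0, 204.6, 597.0], [254.0, 204.5, 589.0], [255.0, 204.3, 581.0], [256.0, 204.1, 583.0], [257.0, 203.9, 581.0], [258.0, 203.7, 594.0], [259.0, 203.6, 595.0], [260.0, 203.5, 582.0], [261.0, 203.3, 574.0], [262.0, 203.1, 574.0], [263.0, 202.9, 586.0], [264.0, 202.7, 595.0], [265.0, 202.6, 591.0], [266.0, 202.5, 580.0]]
slope deg -9.859371562138492 x at y=-77.2 481.5548854643072 x at -119.5 488.9065125229879
wheel 549 ((487.176025390625, -119.04512023925781), 56.3468132019043) 198.14973071559234
arm 685 137.5615450030905 ((518.9721069335938, -113.30441284179688), (139.928466796875, 88.30972290039062), 9.349034309387207)
crank 48 [ 437.79111362 -128.134599    252.16404262]
[276.4900169  181.44353216] [301.7357652  202.12860388]
0 [291.91254414 202.24215845]
64 [286.07668199 194.36961287]
160 [278.32682175 183.91509451]
185 [276.48058721 181.4245344 ]
```

View pics/c6.png

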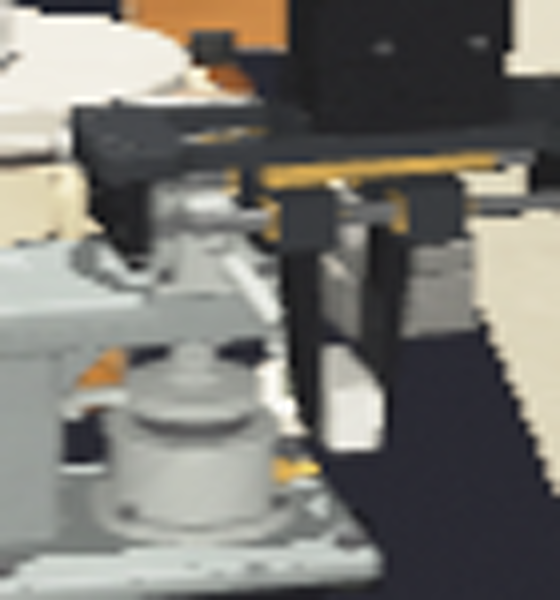

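The nose shows at crop (228,257), which matches the predicted projection (226,254), so the height is right. Laterally the top view puts the pin about 1.5 mm to +x, so I shift 1 mm and start inserting.

Request:
steer_hand(segments=[[[-10,-1,0,0,0],[-20,-1,0,0,0],[-30,-1,0,0,0],[-35,-1,0,0,0],[-35,-1,0,0,0]]])

```text
t: 11.65
eef_pos: [452.7, 69.6, 148.5]
tcp_rot: [3.142, 0.0, 1.744]
ft_force: [-0.0, 0.1, -1.4]
opening: 0.187
grip_force: 30.0
```

Request:
steer_hand(segments=[[[-4,0,0,0,0],[-8,0,0,0,0],[-12,0,0,0,0],[-15,0,0,0,0],[-15,0,0,0,0]]])

```text
t: 12.07
eef_pos: [455.2, 55.3, 148.5]
tcp_rot: [3.142, 0.0, 1.745]
ft_force: [0.4, 0.2, -1.6]
opening: 0.188
grip_force: 30.0
```

Request:
steer_hand(segments=[[[-4,0,0,0,0],[-8,0,0,0,0],[-12,0,0,0,0],[-15,0,0,0,0],[-15,0,0,0,0]]])

```text
t: 12.48
eef_pos: [457.8, 40.4, 148.5]
tcp_rot: [3.141, 0.0, 1.744]
ft_force: [0.2, -0.0, -2.0]
opening: 0.188
grip_force: 30.0
```

Request:
steer_hand(segments=[[[-5,0,0,0,0],[-10,0,0,0,0],[-15,0,0,0,0],[-20,0,0,0,0],[-20,0,0,0,0]]])

```text
t: 12.9
eef_pos: [461.4, 20.4, 148.5]
tcp_rot: [3.141, 0.0, 1.744]
ft_force: [0.4, -0.2, -1.6]
opening: 0.192
grip_force: 30.0
```

Request:
steer_hand(segments=[[[-6,0,0,0,0],[-12,0,0,0,0],[-18,0,0,0,0],[-25,0,0,0,0],[-25,0,0,0,0]]])

```text
t: 13.32
eef_pos: [465.8, -4.5, 148.5]
tcp_rot: [3.141, 0.0, 1.744]
ft_force: [-0.7, 0.2, -1.6]
opening: 0.189
grip_force: 30.0
```

Request:
steer_hand(segments=[[[-3,0,0,0,0],[-6,0,0,0,0],[-8,0,0,0,0],[-8,0,0,0,0]]])

```text
t: 13.65
eef_pos: [466.9, -11.5, 148.5]
tcp_rot: [3.142, 0.0, 1.745]
ft_force: [0.5, -0.3, -0.7]
opening: 0.19
grip_force: 30.0
```

Request:
steer_hand(segments=[[[-2,0,0,0,0],[-4,0,0,0,0],[-4,0,0,0,0]]])

```text
t: 13.9
eef_pos: [467.1, -13.0, 148.6]
tcp_rot: [-3.142, -0.004, 1.744]
ft_force: [-0.2, 20.8, 1.8]
opening: 0.184
grip_force: 30.0
```

Request:
steer_hand(segments=[[[-2,0,0,0,0],[-2,0,0,0,0]]])

```text
t: 14.07
eef_pos: [467.2, -14.2, 148.5]
tcp_rot: [-3.141, -0.005, 1.744]
ft_force: [0.2, 27.9, 3.0]
opening: 0.187
grip_force: 30.0
```

Request:
steer_hand(segments=[[[4,0,0,0,0],[4,0,0,0,0]]])

```text
t: 14.23
eef_pos: [467.1, -12.6, 148.6]
tcp_rot: [-3.142, 0.0, 1.746]
ft_force: [0.1, -0.9, -1.5]
opening: 0.187
grip_force: 30.0
```

```bash
python3 - <<'E'
from h import *
s=sensors.state();print(s["eef_pos"],s["ft_force"],s["moment"])
E
```

```text
[467.06997874 -12.5518756  148.55964307] [ 0.14305352 -0.90709978 -1.48105287] [ 0.01785695 -0.11372227  0.0015716 ]
```

Request:
steer_hand(segments=[[[-2.5,0,0,0,0],[-2.5,0,0,0,0]]])

```text
t: 14.4
eef_pos: [467.4, -14.4, 148.6]
tcp_rot: [-3.141, -0.003, 1.744]
ft_force: [-1.5, 17.9, 2.3]
opening: 0.186
grip_force: 30.0
```

Request:
steer_hand(segments=[[[0,0,0,0,0.35],[0,0,0,0,0.4],[0,0,0,0,0.4],[0,0,0,0,0.4]]])

```text
t: 14.73
eef_pos: [467.8, -16.0, 148.6]
tcp_rot: [3.141, 0.0, 1.745]
ft_force: [0.4, 0.6, -0.1]
opening: 0.38
grip_force: 0.0
```

Request:
steer_hand(segments=[[[0,0,-15,0,0.4],[0,0,-45,0,0.4],[10,0,-85,0,0.4],[30,0,-120,0,0.4],[60,0,-150,0,0.4]]])

```text
t: 15.15
eef_pos: [457.6, 42.2, 300.5]
tcp_rot: [3.14, 0.001, 1.742]
ft_force: [0.3, 0.0, -0.1]
opening: 0.402
grip_force: 0.0
```

Request:
steer_hand(segments=[[[30,0,-15,0,0.4],[60,0,-30,0,0.4],[60,0,-30,0,0.4]]])

```text
t: 15.4
eef_pos: [446.8, 105.2, 331.0]
tcp_rot: [3.137, -0.0, 1.747]
ft_force: [-0.1, 1.4, -0.5]
opening: 0.402
grip_force: 0.0
```

```bash
python3 - <<'E'
from h import *
sensors.state(); snap("wrist","w7")
E
```

```text
(no output)
```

View pics/w7.png

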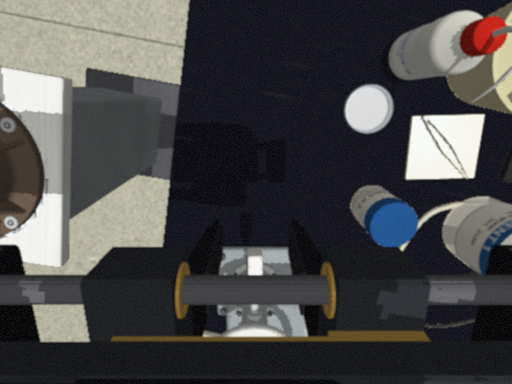

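The gripper hides the shoulder here; only the pin's handle shows at (255,262), and the other things stand as before. I'll look from higher up.

Request:
steer_hand(segments=[[[-10,0,-35,0,0.4],[-35,0,-65,0,0.4],[-65,0,-90,0,0.4],[-95,0,-100,0,0.4],[-125,0,-100,0,0.4]]])

```text
t: 15.87
eef_pos: [469.0, -23.6, 429.8]
tcp_rot: [3.139, 0.002, 1.744]
ft_force: [0.5, 0.9, -0.2]
opening: 0.402
grip_force: 0.0
```

Request:
steer_hand(segments=[[[0,0,0,0,0.4]]], quiet=true)

```text
ok
```

```bash
python3 - <<'E'
from h import *
sensors.state(); c,p,d=snap("wrist","w8")
cv2.imwrite("pics/c8.png",cv2.resize(p[100:260,160:360,::-1],(750,600),interpolation=cv2.INTER_CUBIC))
P=cloud(c,d);Z=P[...,2]; v,u=np.mgrid[:384,:512]
C=np.array([486.9,-119.5]); q=P[...,:2]-C; px=q@[np.cos(.1745),np.sin(.1745)]; py=q@[-np.sin(.1745),np.cos(.1745)]
b=(abs(px)<16)&(py>66)&(py<160)&(Z>100)&(v<250)
for lo in range(40,140,5):
  t=(abs(px)<14)&(py>lo)&(py<=lo+5)&(Z>120)&(Z<185)&(v<260)
  if t.any(): print(lo,t.sum(),px[t].min().round(1),px[t].max().round(1),np.percentile(Z[t],90).round(1))
m=(Z>192)&(Z<206)&(p.min(-1)>140)&(np.hypot(px,py)<65); print(np.median(Z[m]))
k=(Z>245)&(Z<262)&(np.hypot(px,py)<75)&(v<240); print(k.sum(),np.median(px[k]),np.median(py[k]))
E
```

```text
40 45 -14.0 13.6 143.1
45 32 -10.3 8.3 165.9
50 22 -6.0 2.5 163.8
55 26 -6.0 2.5 163.7
60 23 -5.9 2.5 163.9
65 27 -5.9 2.6 163.1
70 21 -5.9 2.6 163.1
75 32 -7.2 4.0 164.6
80 18 -7.2 4.0 164.3
85 54 -9.9 8.0 171.4
90 44 -11.5 8.0 171.4
95 54 -9.8 8.0 170.5
100 57 -11.4 8.0 170.8
105 53 -11.3 8.0 170.5
110 47 -11.3 7.9 170.0
115 56 -11.2 7.9 170.4
120 56 -9.5 7.9 170.2
125 63 -9.7 7.9 169.5
198.6213946182849
0 nan nan
  return _methods._mean(a, axis=axis, dtype=dtype,
  ret = ret.dtype.type(ret / rcount)
```

View pics/c8.png

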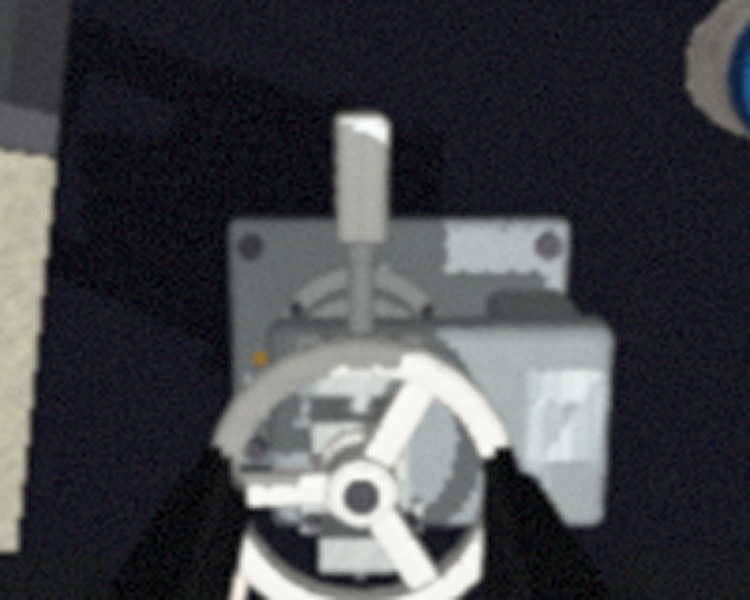

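The pin is through the lug, with its handle at crop (360,120-240) and its shoulder hidden under the wheel rim. The spoke towards the crank points to the front (-x). A fine check of the seating, from data in hand:

```bash
python3 - <<'E'
from h import *
z=np.load("pics/w8.npz"); c={k:z[k] for k in("f","cx","cy","o","R")}; P=cloud(c,z["d"]);Z=P[...,2]; v,u=np.mgrid[:384,:512]
q=P[...,:2]-[486.9,-119.5]; px=q@[np.cos(.1745),np.sin(.1745)]; py=q@[-np.sin(.1745),np.cos(.1745)]
h=(abs(px+1.7)<14)&(Z>163.5)&(Z<178)&(py>70)&(py<145)&(v<260); print("handle py",py[h].min(),py[h].max())
s=(abs(px+1.7)<12)&(Z>155)&(Z<178)&(py>30)&(py<56)&(v<260)&(abs(px+1.7)>5); print("shoulder/lug py",np.sort(py[s]).round(1),Z[s].round(0))
E
```

```text
handle py 74.45588393504427 129.7061446927676
shoulder/lug py [30.1 30.1 30.2 30.2 30.3 30.6 30.6 30.6 31.2 31.2 31.4 31.5 31.5 31.8
 31.8 32.  32.1 32.8 32.8 32.8 32.9 33.1 33.1 33.1 33.2 33.4 33.5 34.3
 34.4 34.4 34.5 34.6 34.6 34.7 34.8 34.8 34.9 35.5 35.7 35.9 36.1 36.2
 36.4 36.5 47.  48.  48.1 48.2 48.2 48.3 48.3 48.4 48.5 48.7 48.8 48.8
 48.9 49. ] [160. 158. 159. 159. 159. 159. 158. 163. 166. 165. 165. 167. 164. 160.
 178. 176. 177. 175. 178. 177. 175. 177. 177. 176. 177. 177. 176. 176.
 176. 176. 177. 177. 176. 175. 178. 176. 176. 175. 176. 177. 175. 177.
 177. 176. 177. 176. 176. 175. 175. 177. 178. 178. 176. 176. 176. 177.
 178. 176.]
```

```bash
python3 -c "
from cell import env, optics, sensors
print(env.job_done())"
```

```text
the job is handed in; nothing more can be done
None
```

The press is wound down to the felt stop (26 N at the crank) and backed off a quarter turn. The lock pin is pushed through lug, spindle and lug until its shoulder met the left lug, and left in; the job was handed in at about 16 s of the 72 s, and no verdict was returned.

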